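Nest the brass angle sections and put the tray away

TASK

Nest the loose brass angle section snugly into the one of the same size that lies in the tray's wooden rest: lower it in gently, corner to corner, legs flat on legs and ends flush. Then press the release lever beside the tray fully down and, after that, slide the tray fully home with the nested pair still in its rest. Leave the smaller offcut and everything else on the bench where it is.

Things in the scene. Friction and masses are not known exactly. Their poses are not given: they have to be found in the camera images.
- loose_angle: Loose brass angle section, legs 45 x 45 mm outside, 5 mm thick, 60 mm long, 0.2 kg, one leg flat on the bench, the other upright. Origin: outer corner edge at mid-length; x along the flat leg, z along the upright leg, both away from the corner; y along the length. At the start z is up and x points away from the robot within 0.5 rad. Easily gripped over its end faces, 60 mm apart.
- seated_angle: Section of the same size, loose in the tray's V rest, open side up. Origin and axes as the loose one's. Leant 40 deg about y: its z leg leans 40 deg from vertical to the robot's side, its x leg rises 40 deg above level on the far side. Inner corner at x 5, z 5 mm: fully nested, the loose one's outer corner is there, legs flat on legs, ends flush.
- rest (a point): Bottom of the V of the wooden rest, at mid-length, 50 mm above the bench; the seated section's outer corner lies here. The rest is 44 mm long (y), so the section overhangs it about 8 mm at each end. Moves with the tray; axes as tray_front. Tray floor 27 mm below this point; clear floor 134 mm (x) by 182 mm (y).
- tray_front (a point): Middle of the outer face of the tray's front board (166 mm wide, 12 mm thick, 12 to 74 mm above the bench), 45 mm above the bench. Its y axis points into the carcass, z up: the tray retracts along +y (to the robot's left, turned up to 0.2 rad). Tray walls reach 53 mm (robot's side) and 59 mm above the bench. The V rest lies 100 mm behind this face.
- tray_part (a joint): How far the tray is in: 0 m = fully extended and locked by the release lever's tooth (start), 0.16 m = fully home. Slides on rails with about 3 N of friction; stays where left. While the lever is up the tray cannot move in; with the lever at 0.25 rad or more it is free.
- release_part (a joint): Release lever: 0 rad = up, tray locked (start); 0.35 rad = pressed fully down, tray free. Hinged at the carcass, 96 mm from the middle of its paddle; needs about 2 N at the paddle and stays down once pressed.
- paddle (a point): Middle of the top face of the release lever's paddle (26 x 28 mm), on the far side of the tray, 55 mm above the bench at the start; pressed down it sinks about 32 mm and moves about 8 mm along the tray's +y.
- carcass: Fixed dark wooden carcass into which the tray retracts, 176 mm wide (x), 220 mm deep (y), walls 52 mm high, rear wall 85 mm, open on top. Origin: bench level, middle of its open mouth; y points inwards.
- small_angle: A smaller brass angle offcut (28 x 28 x 4 mm, 50 mm long), lying like the loose section, same origin and axes. Does not belong; leave it.
- weight: Small brass weight, 22 mm across, 27 mm tall, standing in the tray's far front corner; rides with the tray. Origin under its middle.
- dial: Brass disc, 90 mm across, 3 mm thick, flat on the bench. Leave it.
- oil: Small amber oil bottle, 36 mm across, 75 mm tall, origin under its middle. Leave it.
- tin: Low aluminium tin, 60 mm across, 35 mm tall, origin under its middle. Leave it.
- spool: Steel spool, 32 mm across, 32 mm tall, origin under its middle. Leave it.
- driver: Screwdriver lying on the bench, 150 mm long along its x. Leave it.
- bench_brush: Bench brush lying on the bench, 170 mm long along its x. Leave it.
Mind the look-alikes: they are no part of the job. Leave any turquoise look-alike of the loose_angle alone.

How it is judged:
By the outcome, as a careful person would: the job done as asked, in the order asked, and still so for the second after the job is handed in, with the robot touching nothing.
It also fails if it takes over 67 s, if anything falls off the work surface, if the arm or the gripper's body presses on something with over 40 N, if the wrist force passes 120 N, or if a joint passes its speed limit or range.

ROBOT

A 6-joint arm with a two-finger parallel gripper is mounted at the origin on the work surface. World frame = base frame: x ahead of the robot, y to its left, z up, the work surface at z = 0. Lengths are in mm, angles in degrees, forces in N, time in s.
With the tool pointing down it reaches from about 325 to 875 mm from the base axis. Payload 4.4 kg.
Tool frame: the origin (TCP) lies at the very end of the fingers, on their centre line; the grasp point (between the pads) lies 19 mm behind it (bot.grasp_offset is the distance from the TCP to the grasp point, in mm); z points along the fingers, y is the line along which they close (so a half turn about z gives the same grasp; the last joint's range is limited). The gripper opens to 85 mm and grips with 20 to 120 N. Pads are 22 mm wide; open, the fingers measure 114 mm over their backs; the gripper's body (76 mm by 85 mm) begins 54 mm behind the grasp point. The pads swing forward as they close: fully open they stand 13 mm farther back than shut.
Start: joints at [-78.638, 11.837, 88.321, -0, 79.842, -8.623], TCP at [196.506, -540.382, 231.282] pointing down, gripper open.
Joint ranges: [-156.59, 156.59], [-49.26, 127.26], [12.9, 141.05], [-63.56, 243.56], [4.71, 150.69], [-161.64, 161.64]. Speed limits (degrees/s): [159.86, 159.86, 180, 180, 180, 180].

INTERFACE

Orientations are given as a 3x3 rotation matrix whose columns are the frame's x, y, z axes.
In Python, from cell import bot gives the robot as it stands.
- The arm moves only by the tool apply_moves, never from a script. Its argument "series" is text: rows parted by semicolons, each of 7 numbers parted by spaces: the turn, a rotation vector about the tool's x, y, z in degrees, then the shift along the tool's x, y, z in m, then the opening in per cent of the stroke, from 0 (shut) to 100 (fully open). A call has 1 to 12 rows; each row shifts and turns the commanded pose from where the row before left it, along the tool's axes as they then stand; what a row does not reach is not made up. A row lasts 1/10 s, in which the tool goes at most 50 mm and 8.59 degrees, less where a joint would pass 70% of its speed; a pose out of reach is approached as far as the arm can. A call is refused whole if a number of a shift passes 0.05 or a number of a turn 8.59, either way. A call with a gripper value outside its range is refused whole. The fingers move at their own pace and stop on an object; the grip force is fixed at half the most. Time passes only in rows, so rows that do not move let the fingers close. It gives the time, the measured TCP pose, the force, the opening and the grip force at its end, in the units of the state.
- bot.observe(): the state, without advancing time (a new reading comes with each control period).
- bot.snapshot(name): name is "scene" or "top" or "wrist"; returns a dict with "color" (400x640x3 uint8, blue, green, red), "mtx" (3x3 intrinsics, pixels), "R" (3x3) and "t" (3): a world point X has camera coordinates R X + t. Camera axes: x right, y down, z forward; pixel columns grow to the right and rows downward; lengths in mm; the calibration is good to about 2 mm. The wrist camera is an equidistant fisheye: a pixel r from the principal point sees the ray r / f radians off the axis. A picture is of the moment at which its call begins. There is no depth.
- bot.finish_job(): hands the job in; it is judged then, once.
The state is a dict: "clock": time; "joints": joint angles; "qvel": joint speeds; "joint_torque": joint torques, N m; "tcp_pos": TCP position; "eef_rot": TCP orientation; "ft_force": force on the tool from outside, world axes, zero at the start; "wrist_torque": the same for the moment, N m; "finger_gap": opening from 0.0 (shut) to 1.0 (fully open); "grasp_force": force on a finger pad.
Only numpy, scipy, OpenCV 4.12 (cv2) and the standard library are available. Lean on these libraries where they do the work, as an engineer would, in place of code of your own. Each camera call takes 0.05 s, during which the arm holds its last target. There are 200 camera calls.

## Working session

There is one attempt and no reset: what is moved stays moved. The work goes in short steps, Python scripts to look and compute and a tool call to move; the robot and the scene stay as the last step left them, time stands still between calls to the robot, and variables do not carry over. Pictures are saved under pics/ and viewed, at most 10 in all, crops included, and the job is handed in when it is done.

Besides the shell and the picture viewer there is one more tool, called as name(argument=value, ...) on one line, values as JSON. apply_moves: Moves the arm, as the interface text tells. Its arguments: {"type":"object","properties":{"series":{"type":"string"}},"required":["series"]}

```bash
mkdir -p pics; ls
python3 - <<'E'
from cell import bot
import cv2,pickle
for n in ("scene","top"):
    s=bot.snapshot(n); cv2.imwrite(f"pics/{n}0.png",s["color"]); pickle.dump(s,open(f"{n}0.pkl","wb"))
    print(n,s["mtx"].tolist(),s["R"].round(3).tolist(),s["t"].round(1).tolist())
o=bot.observe();print(o)
E
```

```text
pics
scene [[507.41246925748976, 0.0, 314.7973344673549], [0.0, 507.41246925748976, 193.78165274951218], [0.0, 0.0, 1.0]] [[0.519, 0.854, -0.006], [0.741, -0.454, -0.494], [-0.425, 0.253, -0.869]] [-222.6, -447.7, 1343.7]
top [[463.6346221730621, 0.0, 319.74042538683653], [0.0, 463.6346221730621, 200.47430761764667], [0.0, 0.0, 1.0]] [[-0.014, -1.0, -0.007], [-0.998, 0.015, -0.064], [0.064, 0.006, -0.998]] [-72.8, 567.0, 1208.0]
{'clock': 0.1, 'joints': array([-7.86363648e+01,  1.18826236e+01,  8.83983561e+01, -4.60864223e-05,
        7.98427686e+01, -8.62325792e+00]), 'qvel': array([ 0.07060588, -0.10471495, -0.1248538 ,  0.01676197, -0.06413966,
       -0.04521408]), 'joint_torque': array([-7.37477712e-04, -3.84099555e+01, -2.92549539e+01, -2.14381921e-04,
        4.88623395e-03,  1.91602305e-05]), 'tcp_pos': array([ 196.38439137, -539.67433378,  230.19519291]), 'eef_rot': array([[ 9.39770856e-01,  3.41804851e-01, -4.26335220e-04],
       [ 3.41804964e-01, -9.39768527e-01,  2.11731664e-03],
       [ 3.23052677e-04, -2.13551597e-03, -9.99997668e-01]]), 'ft_force': array([ 1.37579398,  0.21929137, -1.0799337 ]), 'wrist_torque': array([ 0.02690327, -0.03468106, -0.00912634]), 'grasp_force': 0.0, 'finger_gap': 0.9968176984161414}
```

View pics/top0.png

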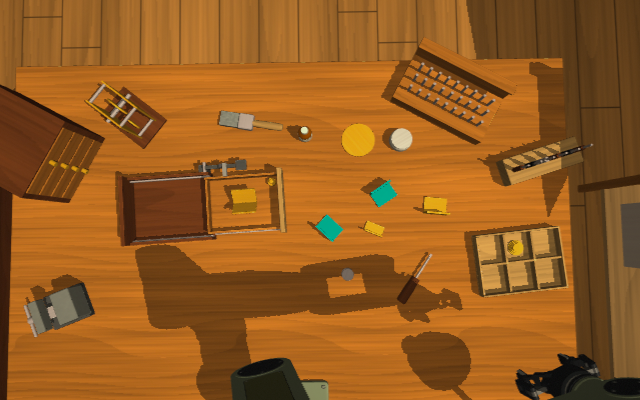

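View pics/scene0.png

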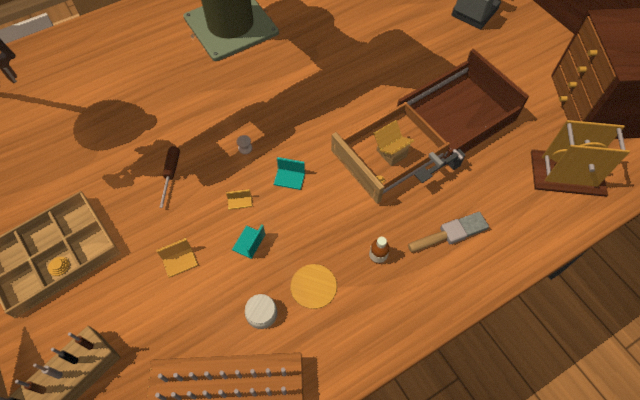

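Top view candidates for the loose angle: brass at (435,205), the larger; brass at (374,228), the smaller offcut; turquoise at (383,193) and (329,228); and the seated brass section in the tray at (243,200). I choose (435,205). The tray mouth is at about x=207 px and the paddle near (237,165). One close montage checks this.

```bash
cat > h.py <<'E'
import numpy as np,cv2,pickle
def ray(s,uv):
    d=np.linalg.inv(s["mtx"])@[uv[0],uv[1],1.]
    return -s["R"].T@s["t"], s["R"].T@d
def onz(s,uv,z):
    c,d=ray(s,uv); return c+d*(z-c[2])/d[2]
def proj(s,X):
    p=s["mtx"]@(s["R"]@np.asarray(X,float)+s["t"]); return p[:2]/p[2]
def tri(s1,u1,s2,u2):
    A=[];b=[]
    for s,u in((s1,u1),(s2,u2)):
        c,d=ray(s,u); d=d/np.linalg.norm(d);P=np.eye(3)-np.outer(d,d);A.append(P);b.append(P@c)
    return np.linalg.lstsq(np.vstack(A),np.hstack(b),rcond=None)[0]
E
python3 - <<'E'
from h import *
t=pickle.load(open("top0.pkl","rb"));s=pickle.load(open("scene0.pkl","rb"))
def crop(i,x,y,w,h,k): 
    return cv2.resize(i[y:y+h,x:x+w],None,fx=k,fy=k,interpolation=cv2.INTER_CUBIC)
T,S=t["color"],s["color"]
a=crop(T,410,185,50,37,8);b=crop(S,150,230,50,37,8)
c=crop(T,195,150,100,75,4);d=crop(S,330,90,140,105,3)
d=cv2.resize(d,(400,300))
cv2.imwrite("pics/m.png",np.vstack([np.hstack([a,b]),np.hstack([c,d]) if c.shape[0]==a.shape[0] else np.hstack([cv2.resize(c,(400,296)),cv2.resize(d,(400,296))])]))
E
```

```text
(no output)
```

View pics/m.png

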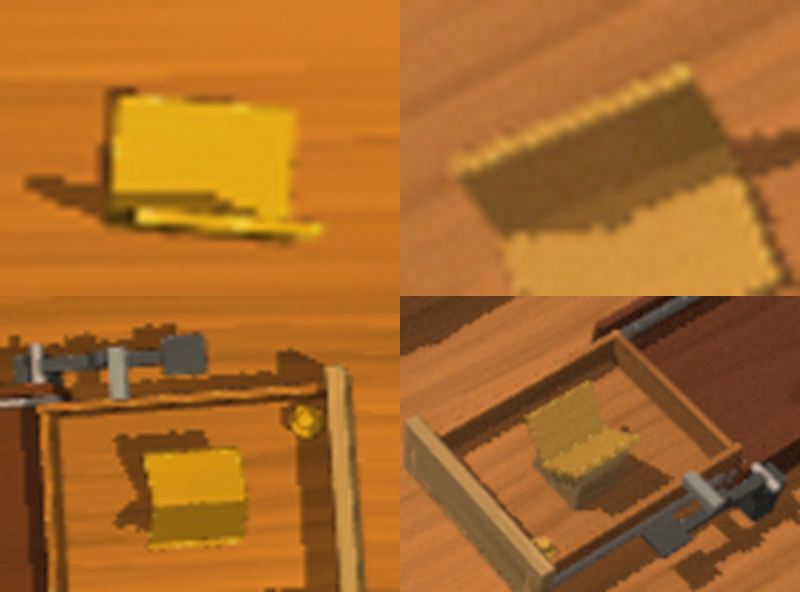

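Montage: top left shows the loose section with its upright leg on the robot's side (strip from about (426.9,211.5) to (450,214)). Bottom left shows the seated section (tip edges about (231..255.5,189) and (232.5..256,213)), paddle centre about (241,165) and front board outer edge (281,168)-(285.5,225).

Run:
```python
from h import *
t=pickle.load(open("top0.pkl","rb"));s=pickle.load(open("scene0.pkl","rb"))
np.set_printoptions(precision=1,suppress=True)
A=lambda x,y:(410+x/8,185+y/8)
C=lambda x,y:(195+x/4,150+(y-296)/3.947)
up=[onz(t,A(*p),45) for p in((133,213),(322,230))]
far=[onz(t,A(*p),5) for p in((116,97),(297,107))]
print("up",up,np.linalg.norm(up[0]-up[1]));print("far",far,np.linalg.norm(far[0]-far[1]))
sf=[onz(t,C(*p),80) for p in((145,453),(242,449))]
sn=[onz(t,C(*p),86) for p in((150,550),(245,543))]
print("seat far",sf,"near",sn)
fb=[onz(t,C(*p),74) for p in((346,366),(364,592))]
print("front",fb, np.degrees(np.arctan2(*(fb[0]-fb[1])[[1,0]])))
print("paddle",onz(t,C(184,353),55))
# scene check of loose upright strip ends, z=45
B=lambda x,y:(150+(x-400)/8,230+y/8)
print([onz(s,B(*p),45) for p in((452,165),(690,68))])
# brass masks: contour corners
for nm,im in(("top",t),("scene",s)):
    hsv=cv2.cvtColor(im["color"],cv2.COLOR_BGR2HSV)
    print(nm,hsv[205,437] if nm=="top" else hsv[260,180])
```

```text
up [array([ 531.3, -356.2,   45. ]), array([ 525. , -416.8,   45. ])] 60.92441379604451
far [array([ 571.6, -360.6,    5. ]), array([ 567.3, -420.8,    5. ])] 60.308137272795165
seat far [array([592.2, 140.9,  80. ]), array([593.9,  79.8,  80. ])] near [array([530.1, 136.7,  86. ]), array([533.7,  77.4,  86. ])]
front [array([646.9,  14.4,  74. ]), array([501.8,   4.4,  74. ])] 3.9452603548284078
paddle [659.7 120.5  55. ]
[array([ 526.9, -415.7,   45. ]), array([ 533.3, -356.3,   45. ])]
top [ 21 228 229]
scene [ 17 178 212]
```

apply_moves(series="0 0 0 0.046 -0.0037 0.005 100;0 0 0 0.046 -0.0037 0.005 100;0 0 0 0.046 -0.0037 0.005 100;0 0 0 0.046 -0.0037 0.005 100;0 0 0 0.046 -0.0037 0.005 100;0 0 0 0.046 -0.0037 0.005 100;0 0 0 0.046 -0.0037 0.005 100;0 0 0 0.046 -0.0037 0.005 100;0 0 8.5 0 0 0.01 100;0 0 8.5 0 0 0.01 100;0 0 8.5 0 0 0.01 100;0 0 0 0 0 0 100")

```text
clock: 1.3
tcp_pos: [531.1, -385.3, 158.4]
eef_rot: [[0.995, -0.095, -0.004], [-0.095, -0.995, 0.004], [-0.004, -0.003, -1.0]]
ft_force: [0.2, -0.7, 0.5]
finger_gap: 1.003
grasp_force: 0.0
```

Run:
```python
from cell import bot
import cv2,pickle
s=bot.snapshot("wrist"); cv2.imwrite("pics/w1.png",s["color"]); pickle.dump(s,open("w1.pkl","wb"))
print(s["mtx"].round(1).tolist(),(-s["R"].T@s["t"]).round(1)); o=bot.observe(); print(o["clock"],o["tcp_pos"],o["eef_rot"].round(3).tolist(),o["joints"].round(1))
```

```text
[[309.7, 0.0, 315.5], [0.0, 309.7, 198.0], [0.0, 0.0, 1.0]] [ 600.5 -392.2  300.8]
1.35 [ 531.46778819 -385.94118077  159.63000273] [[0.996, -0.093, -0.002], [-0.093, -0.996, 0.002], [-0.003, -0.002, -1.0]] [-43.5  25.2  79.7  -0.   75.4  51.8]
```

View pics/w1.png

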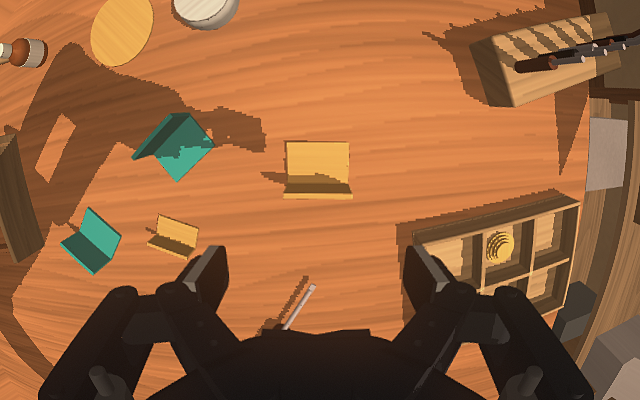

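The wrist view shows the brass loose section at (283–352, 141–198), upright leg at the bottom edge (robot's side), aligned between the fingers; the small offcut at (175,235) and the turquoise pair stand clear to the left.

```bash
cat >> h.py <<'E'
def wray(s,uv):
    K=s["mtx"];p=np.array([(uv[0]-K[0,2])/K[0,0],(uv[1]-K[1,2])/K[1,1]]);r=np.linalg.norm(p)
    d=np.r_[p/max(r,1e-9)*np.sin(r),np.cos(r)]
    return -s["R"].T@s["t"], s["R"].T@d
def wonz(s,uv,z):
    c,d=wray(s,uv); return c+d*(z-c[2])/d[2]
E
python3 - <<'E'
from h import *
np.set_printoptions(precision=1,suppress=True)
s=pickle.load(open("w1.pkl","rb"))
im=s["color"];hsv=cv2.cvtColor(im,cv2.COLOR_BGR2HSV)
c=im[132:206,272:362];cv2.imwrite("pics/w1c.png",cv2.resize(c,None,fx=8,fy=8,interpolation=cv2.INTER_CUBIC))
b=wonz
print("far corners z5",wonz(s,(286,142),5),wonz(s,(349,142),5))
print("top strip z45",wonz(s,(284,197),45),wonz(s,(352,198),45))
E
```

```text
far corners z5 [ 574.2 -360.4    5. ] [ 568.6 -420.5    5. ]
top strip z45 [ 530.9 -357.5   45. ] [ 524.5 -415.8   45. ]
```

View pics/w1c.png

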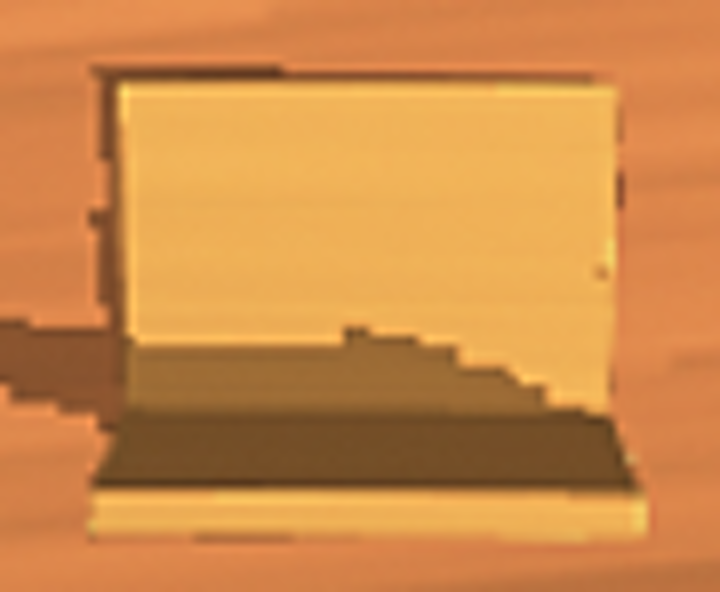

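The crop confirms the section: upright leg's top strip at the bottom, flat leg running away; corner at about (526.6, -386.5), yaw -5.6°, agreeing with the top view.

apply_moves(series="0 0 0 0.0032 0.0011 0.015 100;0 0 0 0 0 0.015 100;0 0 0 0 0 0.015 100;0 0 0 0 0 0.015 100;0 0 0 0 0 0.015 100;0 0 0 0 0 0.015 100;0 0 0 0 0 0.015 100;0 0 0 0 0 0.015 100;0 0 0 0 0 0.015 100;0 0 0 0 0 0.012 100;0 0 0 0 0 0 100;0 0 0 0 0 0 100")

```text
clock: 2.55
tcp_pos: [535.3, -388.2, 14.0]
eef_rot: [[0.995, -0.096, -0.0], [-0.096, -0.995, 0.0], [-0.0, -0.0, -1.0]]
ft_force: [-0.3, -1.0, 0.9]
finger_gap: 1.003
grasp_force: 0.0
```

apply_moves(series="0 0 0 0 0 0.005 100;0 0 0 0 0 0.004 100;0 0 0 0 0 0 80;0 0 0 0 0 0 60;0 0 0 0 0 0 40;0 0 0 0 0 0 40;0 0 0 0 0 0 40;0 0 0 0 0 0 40;0 0 0 0 0 0 40;0 0 0 0 0 0 40")

```text
clock: 3.55
tcp_pos: [535.6, -388.5, 5.8]
eef_rot: [[0.995, -0.096, 0.001], [-0.096, -0.995, -0.001], [0.001, 0.001, -1.0]]
ft_force: [-0.7, -0.3, 2.4]
finger_gap: 0.69
grasp_force: 64.9
```

apply_moves(series="0 0 0 0 0 -0.005 40;0 0 0 0 0 -0.01 40;0 0 0 0 0 -0.015 40;0 0 0 0 0 -0.015 40;0 0 0 0 0 -0.015 40;0 0 0 0 0 -0.015 40;0 0 0 0 0 -0.015 40;0 0 0 0 0 -0.015 40;0 0 0 0 0 -0.015 40;0 0 -4.6 0 0 -0.015 40;0 0 -4.6 0 0 -0.015 40;0 0 0 0 0 0 40")

```text
clock: 4.75
tcp_pos: [536.9, -389.6, 159.0]
eef_rot: [[0.998, 0.064, 0.005], [0.064, -0.998, -0.004], [0.004, 0.005, -1.0]]
ft_force: [1.0, -1.4, -2.5]
finger_gap: 0.68
grasp_force: 64.8
```

apply_moves(series="0 0 0 0.005 -0.02 0 40;0 0 0 0.005 -0.03 0 40;0 0 0 0.005 -0.04 0 40;0 0 0 0.006 -0.045 0 40;0 0 0 0.006 -0.05 0 40;0 0 0 0.006 -0.05 0 40;0 0 0 0.006 -0.05 0 40;0 0 0 0.006 -0.05 0 40;0 0 0 0.006 -0.05 0 40;0 0 0 0.005 -0.045 0 40;0 0 0 0.005 -0.04 0 40;0 0 0 0 -0.024 0 40")

```text
clock: 5.95
tcp_pos: [562.8, 111.0, 154.3]
eef_rot: [[0.998, 0.066, -0.002], [0.066, -0.998, 0.001], [-0.002, -0.001, -1.0]]
ft_force: [0.7, -0.4, -1.8]
finger_gap: 0.688
grasp_force: 65.0
```

apply_moves(series="0 5 0 0 0 0 40;0 5 0 0 0 0 40;0 5 0 0 0 0 40;0 5 0 0 0 0 40;0 5 0 0 0 0 40;0 5 0 0 0 0 40;0 5 0 0 0 0 40;0 5 0 0 0 0 40;0 0 0 0 0 0 40;0 0 0 0 0 0 40")

```text
clock: 6.95
tcp_pos: [562.9, 107.4, 154.0]
eef_rot: [[0.767, 0.064, 0.638], [0.049, -0.998, 0.042], [0.64, -0.001, -0.769]]
ft_force: [0.0, 0.2, -1.2]
finger_gap: 0.691
grasp_force: 65.2
```

Run:
```python
from cell import bot
import cv2,pickle,numpy as np
P=[]
for n in ("wrist","top","scene"):
    s=bot.snapshot(n); pickle.dump(s,open(f"{n}2.pkl","wb")); 
    o=bot.observe(); P.append(o["tcp_pos"])
    if n=="wrist": W=s["color"]
    if n=="top":T=cv2.resize(s["color"][150:250,195:305],(400,364),interpolation=cv2.INTER_CUBIC)
    if n=="scene":S=cv2.resize(s["color"][80:200,330:462],(400,364),interpolation=cv2.INTER_CUBIC)
cv2.imwrite("pics/a2.png",np.hstack([T,S]));cv2.imwrite("pics/w2.png",W)
print(np.mean(P,0),o["eef_rot"].round(3).tolist(),o["joints"].round(1),o["clock"],o["ft_force"])
```

```text
[565.20089009 107.19286437 156.09718569] [[0.764, 0.064, 0.642], [0.049, -0.998, 0.042], [0.644, -0.0, -0.765]] [  1.2  -1.8 122.9   4.9  18.8  83.5] 7.1 [-0.13006687  0.66335833 -3.55331429]
```

View pics/w2.png

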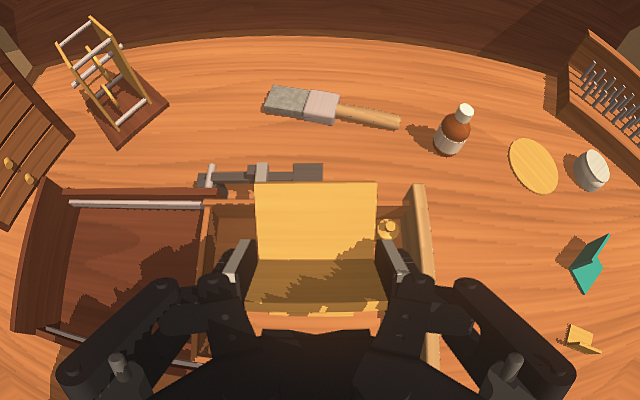

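Wrist view: the loose section is held level between the pads (255–378, 182–310); the seated section lies hidden beneath, its near leg tip peeking at about (300,310). Top and scene crops next.

View pics/a2.png

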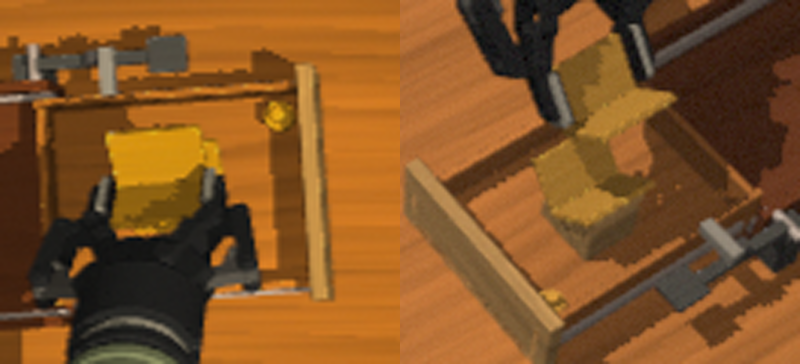

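The crops show the loose section held above the seated one, shifted slightly to larger y in the top view (far edge at about (107–203,128), seated far right corner peeking at (218,140)). I now measure the edges numerically.

Run:
```python
from h import *
np.set_printoptions(precision=1,suppress=True)
L=lambda n:pickle.load(open(n+".pkl","rb"))
def mask(s,box):
    x0,y0,x1,y1=box
    im=cv2.resize(s["color"][y0:y1,x0:x1],None,fx=4,fy=4,interpolation=cv2.INTER_CUBIC)
    b,g,r=[im[...,i].astype(float)+1 for i in range(3)]
    m=((g/r>.66)&(b/g<.5)&(r>60)).astype(np.uint8)
    n,l,st,_=cv2.connectedComponentsWithStats(m); k=1+np.argmax(st[1:,4])
    cs,_=cv2.findContours((l==k).astype(np.uint8),0,1)
    c=max(cs,key=cv2.contourArea)
    p=cv2.approxPolyDP(c,5,True)[:,0].astype(float)
    return (p-1.5)/4+[x0,y0]
for n,box in(("top0",(220,180,270,220)),("top2",(215,175,262,222)),("scene0",(360,110,430,180)),("scene2",(370,80,430,180))):
    print(n,mask(L(n),box).tolist())
```

```text
top0 [[253.875, 188.125], [230.875, 189.625], [233.375, 203.125], [232.125, 213.375], [255.125, 211.375], [256.125, 200.125]]
top2 [[253.875, 188.125], [250.375, 188.125], [248.875, 184.125], [224.125, 185.625], [223.375, 189.125], [226.625, 198.125], [225.125, 212.125], [239.625, 213.875], [247.375, 209.125], [249.875, 206.125], [250.375, 196.375], [253.125, 195.375], [255.625, 197.625]]
scene0 [[395.625, 119.375], [372.625, 131.625], [380.125, 151.125], [392.125, 154.125], [413.375, 140.875], [412.875, 138.625], [401.875, 135.875]]
scene2 [[401.375, 90.375], [380.125, 101.125], [388.125, 118.875], [382.875, 122.375], [384.375, 125.625], [372.375, 132.125], [379.875, 150.625], [389.625, 154.125], [392.875, 153.875], [413.875, 140.875], [411.875, 138.625], [401.875, 136.625], [398.375, 125.875], [421.125, 111.875], [418.875, 109.875], [407.875, 107.875]]
```

Run:
```python
from h import *
np.set_printoptions(precision=1,suppress=True)
L=lambda n:pickle.load(open(n+".pkl","rb"))
t,s=L("top0"),L("scene0")
print("seat tri tip hi-y",tri(t,(230.9,189.6),s,(413.4,140.9)),"lo-y",tri(t,(254.4,188),s,(392.1,154.1)))
print("held tri tip hi-y",tri(t,(223.8,185.6),s,(421.1,111.9)))
print("seat z-tip",[onz(s,p,85.5) for p in((395.6,119.4),(372.6,131.6))], tri(t,(232.1,213.4),s,(395.6,119.4)),tri(t,(255.1,211.4),s,(372.6,131.6)))
print("held z-tip 181.5",[onz(s,p,181.5) for p in((401.4,90.4),(380.1,101.1))],"z157 hi-y")
print("held far z176",[onz(t,p,176.5) for p in((223.8,185.6),(249,184.1))])
print("seat far z80",[onz(t,p,80) for p in((230.9,189.6),(254.2,188.1))])
print("seat inner corner z57",[onz(t,p,57) for p in((233.4,203.1),(256.1,200.1))])
print("held inner corner z153",[onz(t,p,153) for p in((226.4,198.1),)])
```

```text
seat tri tip hi-y [592.9 142.3  76.4] lo-y [596.5  83.7  77. ]
held tri tip hi-y [593.7 139.6 174.6]
seat z-tip [array([532.5, 138.3,  85.5]), array([533.4,  78.5,  85.5])] [532.6 137.9  85.8] [535.7  78.5  88.4]
held z-tip 181.5 [array([534.8, 134.9, 181.5]), array([535.1,  84. , 181.5])] z157 hi-y
held far z176 [array([593.5, 139.1, 176.5]), array([596.1,  80.8, 176.5])]
seat far z80 [array([592.7, 141.8,  80. ]), array([595.6,  83.1,  80. ])]
seat inner corner z57 [array([559.9, 140. ,  57. ]), array([566.8,  81.8,  57. ])]
held inner corner z153 [array([566.1, 138. , 153. ])]
```

apply_moves(series="0 0 0 -0.0004 -0.0026 -0.0003 40;0 0 0 -0.00644 0 0.00765 40;0 0 0 -0.00644 0 0.00765 40;0 0 0 -0.00644 0 0.00765 40;0 0 0 -0.00644 0 0.00765 40;0 0 0 -0.00644 0 0.00765 40;0 0 0 -0.00644 0 0.00765 40;0 0 0 -0.00644 0 0.00765 40;0 0 0 0 0 0 40;0 0 0 0 0 0 40")

```text
clock: 8.1
tcp_pos: [563.4, 109.4, 84.7]
eef_rot: [[0.765, 0.064, 0.641], [0.049, -0.998, 0.041], [0.642, -0.0, -0.767]]
ft_force: [-0.9, -0.2, -2.3]
finger_gap: 0.687
grasp_force: 65.2
```

```bash
cat > look.py <<'E'
from h import *
from cell import bot
import sys
P=[];k=sys.argv[1]
for n in ("wrist","top","scene","top"):
    s=bot.snapshot(n); pickle.dump(s,open(f"{n}{k}.pkl","wb"))
    if n=="wrist":cv2.imwrite(f"pics/w{k}.png",s["color"])
    if n=="top":T=cv2.resize(s["color"][150:250,195:305],(400,364),interpolation=cv2.INTER_CUBIC)
    if n=="scene":S=cv2.resize(s["color"][80:200,330:462],(400,364),interpolation=cv2.INTER_CUBIC)
    o=bot.observe();P.append(o["tcp_pos"])
cv2.imwrite(f"pics/a{k}.png",np.hstack([T,S]))
np.set_printoptions(precision=2,suppress=True)
print(np.mean(P,0),o["eef_rot"].round(3).tolist(),o["joints"].round(1),o["clock"],o["ft_force"])
E
python3 look.py 3
```

```text
[564.12 109.47  85.87] [[0.763, 0.064, 0.643], [0.049, -0.998, 0.041], [0.644, 0.0, -0.765]] [  1.6   7.3 125.   10.    7.7  78.5] 8.3 [ 0.11 -0.43 -1.63]
```

View pics/a3.png

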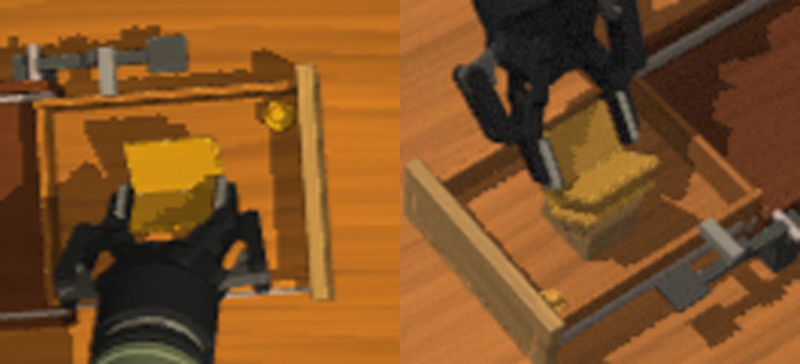

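Top and scene crops: the loose section is now just above the seated one, aligned in the top view (far edge (127–218,142)). Joint 5 is at 7.7° against its 4.71° limit, so I back the tilt off by 3° and check the offset.

apply_moves(series="0 -1.5 0 0 0 0 40;0 -1.5 0 0 0 0 40;0 0 0 0 0 0 40")

```text
clock: 8.6
tcp_pos: [565.3, 109.5, 87.1]
eef_rot: [[0.795, 0.064, 0.604], [0.051, -0.998, 0.039], [0.605, 0.0, -0.796]]
ft_force: [0.0, 0.4, -1.1]
finger_gap: 0.685
grasp_force: 65.2
```

```bash
python3 look.py 4
python3 - <<'E'
from h import *
np.set_printoptions(precision=1,suppress=True)
L=lambda n:pickle.load(open(n+".pkl","rb"))
def mask(s,box):
    x0,y0,x1,y1=box
    im=cv2.resize(s["color"][y0:y1,x0:x1],None,fx=4,fy=4,interpolation=cv2.INTER_CUBIC)
    b,g,r=[im[...,i].astype(float)+1 for i in range(3)]
    m=((g/r>.66)&(b/g<.5)&(r>60)).astype(np.uint8)
    n,l,st,_=cv2.connectedComponentsWithStats(m); k=1+np.argmax(st[1:,4])
    cs,_=cv2.findContours((l==k).astype(np.uint8),0,1)
    p=cv2.approxPolyDP(max(cs,key=cv2.contourArea),5,True)[:,0].astype(float)
    return (p-1.5)/4+[x0,y0]
for n,box in(("top3",(220,180,262,222)),("scene3",(370,90,430,180)),("top4",(220,180,262,222)),("scene4",(370,90,430,180))):
    print(n,mask(L(n),box).tolist())
E
```

```text
[563.87 109.49  85.77] [[0.797, 0.064, 0.601], [0.051, -0.998, 0.039], [0.602, -0.0, -0.799]] [  1.7   7.3 123.3   5.6  12.5  83. ] 8.8 [ 0.75 -0.17 -1.71]
top3 [[252.875, 187.125], [228.625, 188.875], [231.375, 201.875], [230.625, 213.625], [246.875, 213.125], [252.875, 208.375], [253.875, 198.375], [256.125, 197.375]]
scene3 [[395.875, 112.125], [376.875, 122.875], [384.125, 138.375], [384.125, 142.125], [376.625, 142.125], [379.125, 149.875], [390.625, 154.375], [413.875, 139.875], [409.625, 137.625], [415.125, 133.125], [413.875, 130.625], [405.375, 130.625]]
top4 [[252.875, 187.125], [228.375, 189.625], [231.375, 201.875], [229.625, 211.375], [231.625, 213.875], [244.125, 212.375], [244.875, 213.625], [252.875, 207.375], [253.875, 198.375], [256.375, 197.875]]
scene4 [[396.625, 111.875], [377.625, 123.375], [384.375, 138.875], [381.375, 143.125], [376.625, 141.625], [379.125, 149.625], [391.125, 154.375], [413.125, 141.875], [413.625, 138.875], [410.125, 137.875], [415.625, 133.625], [414.875, 131.375], [403.125, 128.125]]
```

Run:
```python
from h import *
np.set_printoptions(precision=1,suppress=True)
L=lambda n:pickle.load(open(n+".pkl","rb"))
t,s=L("top0"),L("scene0")
print("held far z105",[onz(t,p,105) for p in((228.6,188.9),(252.9,187.1))], tri(t,(228.6,188.9),s,(415.1,133.1)))
print("z-tip",onz(s,(395.9,112.1),111))
print("seat tip tri 592.9 142.3 76.4; far z80 592.7 141.8 / 595.6 83.1; z-tip 532.5 138.3")
```

```text
held far z105 [array([592.2, 142.5, 105. ]), array([595.8,  82.6, 105. ])] [592.1 142.4 102.8]
z-tip [531.8 135.4 111. ]
seat tip tri 592.9 142.3 76.4; far z80 592.7 141.8 / 595.6 83.1; z-tip 532.5 138.3
```

apply_moves(series="0 0 0 0.0006 0 0.0005 40;0 0 0 -0.0021 0 0.0028 40;0 0 0 -0.0021 0 0.0028 40;0 0 0 -0.0021 0 0.0028 40;0 0 0 -0.0021 0 0.0028 40;0 0 0 0 0 0 40;0 0 0 0 0 0 40")

```text
clock: 9.5
tcp_pos: [564.4, 109.5, 71.0]
eef_rot: [[0.797, 0.064, 0.6], [0.051, -0.998, 0.039], [0.602, 0.0, -0.799]]
ft_force: [0.3, 0.3, -2.4]
finger_gap: 0.688
grasp_force: 65.4
```

```bash
python3 look.py 5
```

```text
[564.32 109.51  71.18] [[0.797, 0.064, 0.6], [0.051, -0.998, 0.039], [0.602, -0.0, -0.799]] [  1.7   9.4 123.4   6.7  10.4  81.8] 9.7 [-0.43 -0.52 -1.87]
```

apply_moves(series="0 1 0 0 0 0 40;0 1 0 0 0 0 40;0 0 0 -0.00063 0 0.00077 40;0 0 0 -0.00063 0 0.00077 40;0 0 0 0 0 0 40;0 0 0 0 0 0 40")

```text
clock: 10.3
tcp_pos: [565.3, 109.5, 70.1]
eef_rot: [[0.774, 0.064, 0.63], [0.05, -0.998, 0.04], [0.631, 0.0, -0.776]]
ft_force: [1.3, -0.0, 1.6]
finger_gap: 0.684
grasp_force: 66.7
```

```bash
python3 -c "
from cell import bot
o=bot.observe();print(o['joints'].round(1),o['tcp_pos'],o['ft_force'])"
```

```text
[  1.6   9.7 124.5  10.9   6.8  77.6] [565.30048015 109.52892721  70.0576847 ] [ 1.28834407 -0.02598207  1.61727393]
```

apply_moves(series="0 0 0 -0.0005 0 0.0006 40;0 0 0 0 0 0 40;0 0 0 0 0 0 40")

```text
clock: 10.6
tcp_pos: [565.6, 109.5, 69.6]
eef_rot: [[0.774, 0.064, 0.63], [0.05, -0.998, 0.04], [0.632, 0.0, -0.775]]
ft_force: [3.0, 0.9, 2.6]
finger_gap: 0.688
grasp_force: 67.8
```

apply_moves(series="0 0 0 -0.0005 0 0.0006 40;0 0 0 0 0 0 40;0 0 0 0 0 0 40")

```text
clock: 10.9
tcp_pos: [565.8, 109.6, 69.0]
eef_rot: [[0.773, 0.064, 0.631], [0.05, -0.998, 0.04], [0.632, 0.0, -0.775]]
ft_force: [2.5, 1.5, 5.0]
finger_gap: 0.687
grasp_force: 68.7
```

apply_moves(series="0 0 0 0.0012 0 0.001 40;0 0 0 -0.0006 0 0.0008 40;0 0 0 0 0 0 40;0 0 0 0 0 0 40")

```text
clock: 11.3
tcp_pos: [566.6, 109.8, 68.1]
eef_rot: [[0.774, 0.064, 0.63], [0.049, -0.998, 0.041], [0.632, -0.0, -0.775]]
ft_force: [-6.4, 0.7, 13.4]
finger_gap: 0.689
grasp_force: 71.2
```

```bash
python3 look.py 6
python3 - <<'E'
import cv2,pickle,numpy as np
w=pickle.load(open("wrist6.pkl","rb"))["color"][160:330,215:420]
s=pickle.load(open("scene6.pkl","rb"))["color"][105:165,360:432]
cv2.imwrite("pics/c6.png",np.hstack([cv2.resize(w,(400,332)),cv2.resize(s,(398,332),interpolation=cv2.INTER_CUBIC)]))
E
```

```text
[566.57 109.75  68.06] [[0.774, 0.064, 0.63], [0.049, -0.998, 0.041], [0.632, -0.0, -0.775]] [  1.7  10.1 124.4  11.5   6.4  77.1] 11.5 [-6.92  1.56 13.28]
```

View pics/c6.png

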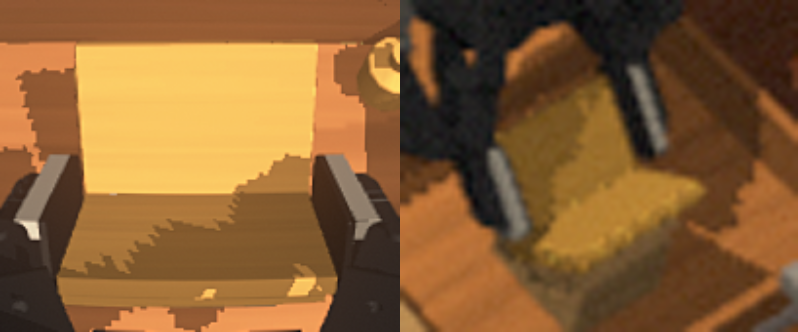

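Wrist and scene crops show the loose section seated in the other with no visible step at its ends; the contact force of about 14 N points along the x-leg's normal. I slide it along the leg to the corner, then release.

apply_moves(series="0 0 0 -0.0006 0 0 40;0 0 0 -0.0004 0 -0.0003 40;0 0 0 0 0 0 40;0 0 0 0 0 0 40")

```text
clock: 11.9
tcp_pos: [566.5, 109.7, 68.1]
eef_rot: [[0.773, 0.064, 0.632], [0.049, -0.998, 0.04], [0.633, -0.0, -0.774]]
ft_force: [-1.3, 1.6, 10.9]
finger_gap: 0.686
grasp_force: 70.0
```

apply_moves(series="0 0 0 0 0 -0.0004 66;0 0 0 0 0 0 70;0 0 0 0 0 0 73;0 0 0 0 0 0 77;0 0 0 0 0 0 82;0 0 0 0 0 0 88;0 0 0 0 0 0 100;0 0 0 0 0 0 100;0 0 0 0 0 0 100")

```text
clock: 12.8
tcp_pos: [564.4, 109.6, 66.3]
eef_rot: [[0.776, 0.064, 0.628], [0.05, -0.998, 0.041], [0.629, -0.0, -0.778]]
ft_force: [-0.7, -1.0, 0.2]
finger_gap: 0.999
grasp_force: 0.0
```

apply_moves(series="0 0 0 0.002 0 -0.005 100;0 0 0 0.002 0 -0.01 100;0 0 0 0.002 0 -0.015 100;0 0 0 0 0 -0.02 100;0 0 0 0 0 -0.03 100;0 -8 0 0 0 -0.02 100;0 -8 0 0 0 -0.02 100;0 -8 0 0 0 0 100;0 -8 0 0 0 0 100;0 -7 0 0 0 0 100;0 0 0 0 0 0 100")

```text
clock: 13.9
tcp_pos: [502.0, 105.4, 162.6]
eef_rot: [[0.998, 0.065, 0.026], [0.065, -0.998, 0.002], [0.026, -0.0, -1.0]]
ft_force: [0.1, -0.6, -0.2]
finger_gap: 1.002
grasp_force: 0.0
```

```bash
python3 look.py 7
python3 - <<'E'
from h import *
w=pickle.load(open("wrist7.pkl","rb"))
for X in ([560,109,57],[560,79,57],[560,139,57]):
    c=w["R"]@np.array(X)+w["t"];r=np.hypot(*c[:2]);th=np.arctan2(r,c[2]);print(c[:2]/r*th*w["mtx"][0,0]+w["mtx"][:2,2])
E
```

```text
[498.19 105.61 161.26] [[0.998, 0.065, 0.023], [0.065, -0.998, 0.002], [0.023, -0.001, -1.0]] [  2.2   6.9 102.8   0.1  68.9  88.4] 14.1 [-0.58 -0.52 -0.05]
[315.9119451  129.88925036]
[353.0622567  132.66074902]
[278.69143312 127.76485891]
```

Run:
```python
from h import *
L=lambda n:pickle.load(open(n+".pkl","rb"))["color"]
w=L("wrist7")[85:180,260:375]; t=L("top7")[175:225,215:275]; s=L("scene7")[100:170,355:435]
w=cv2.resize(w,(720,595),interpolation=cv2.INTER_CUBIC)
w=cv2.resize(L("wrist7")[88:172,265:370],(500,400),interpolation=cv2.INTER_CUBIC)
t=cv2.resize(t,(300,250),interpolation=cv2.INTER_CUBIC); s=cv2.resize(s,(300,262),interpolation=cv2.INTER_CUBIC)
o=np.zeros((512,800,3),np.uint8);o[:400,:500]=w;o[:250,500:]=t;o[250:512,500:]=s
cv2.imwrite("pics/n7.png",o)
```

```text
(no output)
```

View pics/n7.png

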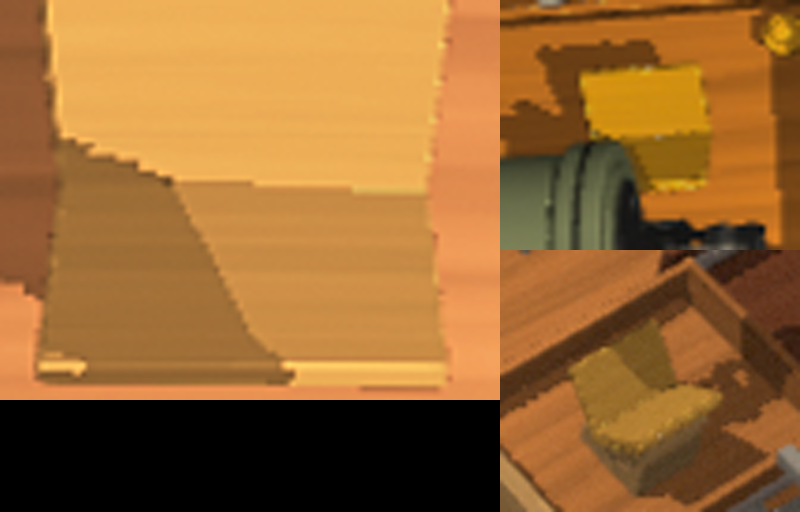

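The picture shows one clean section in the other: bottom tip strip even, ends in line at both sides (left picture edges x≈45 and 440), no step in the scene view. I check the height and offset numerically, and find the paddle position.

Run:
```python
from h import *
np.set_printoptions(precision=1,suppress=True)
L=lambda n:pickle.load(open(n+".pkl","rb"))
def mask(s,box):
    x0,y0,x1,y1=box
    im=cv2.resize(s["color"][y0:y1,x0:x1],None,fx=4,fy=4,interpolation=cv2.INTER_CUBIC)
    b,g,r=[im[...,i].astype(float)+1 for i in range(3)]
    m=((g/r>.66)&(b/g<.5)&(r>60)).astype(np.uint8)
    n,l,st,_=cv2.connectedComponentsWithStats(m); k=1+np.argmax(st[1:,4])
    cs,_=cv2.findContours((l==k).astype(np.uint8),0,1)
    p=cv2.approxPolyDP(max(cs,key=cv2.contourArea),5,True)[:,0].astype(float)
    return (p-1.5)/4+[x0,y0]
a=mask(L("top7"),(220,180,270,220));b=mask(L("scene7"),(360,110,430,180))
print(a.tolist(),b.tolist())
t,s=L("top7"),L("scene7")
hi=a[np.argmin(a@[1,1])];print("tip hi-y",hi,onz(t,hi,87))
zr=b[np.argmin(b[:,1])];print("z-tip",zr,onz(s,zr,92.5))
zl=b[np.argmin(b[:,0])];print("z-tip lo",zl,onz(s,zl,92.5))
# paddle: grey in top and scene
for n,box in(("top7",(228,155,250,178)),("scene7",(405,155,450,195)),):
    x0,y0,x1,y1=box;im=L(n)["color"][y0:y1,x0:x1].astype(int)
    m=(im[...,2]-im[...,0]<12);ys,xs=np.nonzero(m)
    print(n);print("\n".join("".join(".#"[v] for v in r) for r in m.astype(int)))
```

```text
[[230.875, 188.875], [232.375, 202.375], [239.625, 204.375], [242.375, 213.625], [255.625, 211.375], [256.625, 199.625], [253.875, 187.375]] [[394.875, 117.875], [372.625, 131.125], [379.625, 150.875], [391.375, 154.375], [396.625, 150.875], [396.625, 148.375], [399.875, 149.625], [413.875, 140.875], [413.125, 137.375], [401.625, 134.875], [397.125, 119.625]]
tip hi-y [230.9 188.9] [593.9 140.5  87. ]
z-tip [394.9 117.9] [532.4 135.4  92.5]
z-tip lo [372.6 131.1] [536.4  75.7  92.5]
top7
......................
......................
......................
......................
......................
......................
......................
......................
......................
......................
......................
......................
......................
......................
......................
......................
......................
......................
......................
......................
......................
......................
......................
scene7
.............................................
.........................
[... 1068 characters left out ...]
..........
................#..##........................
.................##..........................
.............................................
.............................................
.............................................
.............................................
.............................................
.............................................
.............................................
.............................................
.............................................
.............................................
.............................................
.............................................
.............................................
```

apply_moves(series="0 -1.3 0 0.02 -0.0005 0 60;0 0 0 0.04 -0.001 0 0;0 0 0 0.04 -0.001 0 0;0 0 0 0.04 -0.001 0 0;0 0 0 0.022 -0.001 0 0;0 0 0 0 0 0.02 0;0 0 0 0 0 0.02 0;0 0 0 0 0 0.02 0;0 0 0 0 0 0.015 0;0 0 0 0 0 0 0;0 0 0 0 0 0 0")

```text
clock: 15.2
tcp_pos: [659.5, 120.9, 87.6]
eef_rot: [[0.998, 0.065, 0.001], [0.065, -0.998, 0.001], [0.001, -0.001, -1.0]]
ft_force: [0.6, -0.6, 0.2]
finger_gap: 0.002
grasp_force: 0.0
```

Run:
```python
from h import *
from cell import bot
s=bot.snapshot("scene");o=bot.observe()
print(proj(s,[660,120.5,55]),proj(s,o["tcp_pos"]),o["tcp_pos"],o["joints"].round(1),o["finger_gap"])
for y0,x0 in((150,400),):
    im=s["color"][150:190,400:450]
w=bot.snapshot("wrist");pickle.dump(w,open("wrist8.pkl","wb"))
def wp(X):
    c=w["R"]@np.array(X)+w["t"];r=np.hypot(*c[:2]);return (c[:2]/r*np.arctan2(r,c[2])*w["mtx"][0,0]+w["mtx"][:2,2]).round(1)
print(wp([660,120.5,55]),[wp([660+a,120.5+b,55]) for a,b in((13,14),(13,-14),(-13,14),(-13,-14))])
im=w["color"];u,v=wp([660,120.5,55]).astype(int)
u0,v0=u-40,v-30
c=im[v0:v0+60,u0:u0+80].astype(int)
d=c[...,2]-c[...,0];br=c.sum(2)
m=np.where(d<20,np.where(br<120,'x','#'),'.')
print(u0,v0);print("\n".join("".join(r) for r in m[::2]))
```

```text
[422.91972309 174.19683207] [426.23838159 165.42453759] [660.45838522 120.93141923  88.55229453] [ 3.  30.9 80.4  0.1 68.6 89.2] 0.00019306920803402217
[316.3 229.5] [array([294.5, 207.8]), array([341.1, 210.8]), array([292.6, 247.3]), array([337.2, 250. ])]
276 199
................................................................................
................................................................................
................................................................................
................................................................................
................................................................................
.................#...........................................#..................
.................#..............................................................
................................................................................
................................................................................
................................................................................
.......................
[... 896 characters left out ...]
....................................................
.................#..............................................................
................##..............................................................
..............#########x#..............................#........................
...........#x##########x#.................................#.....................
...........x###########x................................x...........x...........
..........#x########x##x................................x#...##.................
..........#############x.............xx.................x############...........
..........x#############............#x..xxx.............xx########..xx..........
```

The predicted paddle corners match the edges found in the wrist and scene images, so I press.

apply_moves(series="0 0 0 0 0 0.012 0;0 0 0 0 0 0.012 0;0 0 0 0 0 0.006 0;0 0 0 0 0 0.004 0;0 0 0 0 -0.001 0.004 0;0 0 0 0 -0.001 0.004 0;0 0 0 0 -0.001 0.004 0;0 0 0 0 -0.001 0.004 0;0 0 0 0 -0.001 0.004 0;0 0 0 0 -0.001 0.004 0;0 0 0 0 0 0 0;0 0 0 0 0 0 0")

```text
clock: 16.5
tcp_pos: [659.1, 127.5, 28.7]
eef_rot: [[0.998, 0.065, -0.001], [0.065, -0.998, 0.002], [-0.0, -0.002, -1.0]]
ft_force: [-0.6, -0.5, 0.0]
finger_gap: -0.003
grasp_force: 0.0
```

apply_moves(series="0 0 0 0 -0.0005 0.003 0;0 0 0 0 -0.0005 0.003 0")

```text
clock: 16.7
tcp_pos: [659.8, 128.5, 24.3]
eef_rot: [[0.998, 0.066, 0.001], [0.066, -0.998, 0.002], [0.001, -0.002, -1.0]]
ft_force: [-5.5, -0.4, 16.0]
finger_gap: -0.004
grasp_force: 7.6
```

apply_moves(series="0 0 0 0 0 0.002 0;0 0 0 0 0 0.001 0")

```text
clock: 16.9
tcp_pos: [660.1, 128.6, 24.0]
eef_rot: [[0.998, 0.066, 0.001], [0.066, -0.998, 0.002], [0.001, -0.002, -1.0]]
ft_force: [-7.8, -0.1, 20.9]
finger_gap: -0.0
grasp_force: 9.6
```

apply_moves(series="0 0 0 0 0 -0.01 0;0 0 0 0 0 -0.03 0;0 0 0 0 0 -0.04 0;0 0 0 0 0 -0.04 0;0 0 0 -0.02 0.028 0 0;0 0 0 -0.02 0.028 0 0;0 0 0 -0.02 0.028 0 0;0 0 0 -0.02 0.028 0 0;0 0 0 -0.02 0.03 0 0;0 0 0 0 0 0 0;0 0 0 0 0 0 0")

```text
clock: 18.0
tcp_pos: [568.8, -20.8, 139.9]
eef_rot: [[0.998, 0.064, 0.001], [0.064, -0.998, 0.002], [0.001, -0.002, -1.0]]
ft_force: [0.6, 0.6, 0.3]
finger_gap: -0.0
grasp_force: 0.0
```

```bash
python3 look.py 9
python3 - <<'E'
from h import *
np.set_printoptions(precision=1,suppress=True)
L=lambda n:pickle.load(open(n+".pkl","rb"))
w=L("wrist9");im=w["color"]
def wp(X):
    c=w["R"]@np.array(X,float)+w["t"];r=np.hypot(*c[:2]);return (c[:2]/r*np.arctan2(r,c[2])*w["mtx"][0,0]+w["mtx"][:2,2]).round(1)
print("paddle down predicted",wp([660,128,23]),"up",wp([660,120,55]))
print("front top ends", wp([647,14.4,74]),wp([481,3,74]), "mid",wp([566,9,74]))
# light board vs bench profile along tray-y through x=590 and 545 in the top view
t=L("top9")
for X in(600,630):
    print(X,[(y,t["color"][tuple(proj(t,[X,y,74]).round().astype(int)[::-1])].tolist()) for y in range(-6,30,3)])
E
```

```text
[569.45 -19.73 140.05] [[0.998, 0.067, 0.001], [0.067, -0.998, 0.001], [0.001, -0.001, -1.0]] [-10.7  16.3  94.2   0.1  69.4  75.4] 18.2 [-0.86 -0.11  1.12]
paddle down predicted [157.6  86. ] up [147.5  83.3]
front top ends [270.8  97. ] [280.  310.5] mid [274. 213.]
600 [(-6, [98, 142, 138]), (-3, [98, 141, 138]), (0, [98, 141, 138]), (3, [98, 141, 138]), (6, [97, 140, 137]), (9, [98, 141, 137]), (12, [98, 140, 136]), (15, [96, 140, 136]), (18, [96, 139, 136]), (21, [96, 140, 135]), (24, [95, 139, 135]), (27, [95, 139, 135])]
630 [(-6, [86, 127, 124]), (-3, [88, 128, 124]), (0, [88, 129, 125]), (3, [89, 129, 125]), (6, [88, 128, 125]), (9, [89, 129, 127]), (12, [89, 130, 126]), (15, [89, 131, 127]), (18, [89, 131, 127]), (21, [89, 131, 127]), (24, [90, 131, 127]), (27, [91, 132, 128])]
```

apply_moves(series="0 0 0 0 0 0.02 0;0 0 0 0 0 0.025 0;0 0 0 0 0 0.025 0;0 0 0 0 0 0.02 0;0 0 0 0 0 0.01 0;0 0 0 0 -0.004 0 0;0 0 0 0 -0.003 0 0;0 0 0 0 -0.003 0 0;0 0 0 0 -0.003 0 0;0 0 0 0 -0.003 0 0")

```text
clock: 19.2
tcp_pos: [568.7, -4.1, 41.1]
eef_rot: [[0.998, 0.066, 0.003], [0.066, -0.998, 0.001], [0.003, -0.001, -1.0]]
ft_force: [1.1, 0.4, -0.6]
finger_gap: -0.0
grasp_force: 0.0
```

apply_moves(series="0 0 0 0 -0.003 0 0;0 0 0 0 -0.003 0 0;0 0 0 0 -0.003 0 0;0 0 0 0 -0.003 0 0")

```text
clock: 19.6
tcp_pos: [567.8, 7.3, 40.6]
eef_rot: [[0.998, 0.065, 0.002], [0.065, -0.998, 0.0], [0.002, -0.0, -1.0]]
ft_force: [-0.2, -3.4, 2.9]
finger_gap: -0.003
grasp_force: 1.6
```

apply_moves(series="0 0 0 0 -0.003 0 0;0 0 0 0 -0.004 0 0;0 0 0 0 -0.005 0 0;0 0 0 0 -0.006 0 0;0 0 0 0 -0.006 0 0;0 0 0 0 -0.006 0 0")

```text
clock: 20.2
tcp_pos: [565.6, 38.2, 40.2]
eef_rot: [[0.998, 0.066, 0.002], [0.066, -0.998, 0.001], [0.002, -0.001, -1.0]]
ft_force: [3.2, -3.5, 1.0]
finger_gap: 0.002
grasp_force: 1.7
```

apply_moves(series="0 0 0 0 -0.008 0 0;0 0 0 0 -0.008 0 0;0 0 0 0 -0.008 0 0;0 0 0 0 -0.008 0 0;0 0 0 0 -0.008 0 0;0 0 0 0 -0.008 0 0;0 0 0 0 -0.008 0 0;0 0 0 0 -0.008 0 0;0 0 0 0 -0.008 0 0;0 0 0 0 -0.008 0 0;0 0 0 0 -0.008 0 0;0 0 0 0 -0.006 0 0")

```text
clock: 21.4
tcp_pos: [558.7, 132.1, 40.1]
eef_rot: [[0.998, 0.066, 0.0], [0.066, -0.998, 0.001], [0.0, -0.001, -1.0]]
ft_force: [1.7, -2.9, 0.3]
finger_gap: 0.001
grasp_force: 1.7
```

apply_moves(series="0 0 0 0 -0.005 0 0;0 0 0 0 -0.005 0 0;0 0 0 0 -0.004 0 0;0 0 0 0 -0.003 0 0;0 0 0 0 -0.003 0 0")

```text
clock: 21.9
tcp_pos: [557.6, 151.4, 40.1]
eef_rot: [[0.998, 0.065, 0.0], [0.065, -0.998, 0.001], [0.0, -0.001, -1.0]]
ft_force: [1.7, -3.1, 0.3]
finger_gap: 0.004
grasp_force: 1.6
```

apply_moves(series="0 0 0 0 -0.003 0 0;0 0 0 0 -0.003 0 0;0 0 0 0 -0.002 0 0;0 0 0 0 -0.002 0 0;0 0 0 0 0 0 0")

```text
clock: 22.4
tcp_pos: [557.2, 157.7, 40.2]
eef_rot: [[0.998, 0.066, 0.0], [0.066, -0.998, -0.005], [-0.0, 0.005, -1.0]]
ft_force: [0.6, -14.1, 1.0]
finger_gap: 0.001
grasp_force: 7.1
```

apply_moves(series="0 0 0 0 -0.002 0 0;0 0 0 0 -0.002 0 0;0 0 0 0 0 0 0")

```text
clock: 22.7
tcp_pos: [557.2, 157.7, 40.2]
eef_rot: [[0.998, 0.067, -0.0], [0.067, -0.998, -0.012], [-0.001, 0.012, -1.0]]
ft_force: [1.2, -25.6, 2.7]
finger_gap: -0.004
grasp_force: 12.9
```

apply_moves(series="0 0 0 0 0.004 0 0;0 0 0 0 0.01 0 0;0 0 0 0 0.03 0 0;0 0 0 0 0.04 0 0;0 0 0 0 0.04 0 0;0 0 0 0 0.04 -0.03 0;0 0 0 -0.03 0.04 -0.04 0;0 0 0 -0.04 0.04 -0.04 0;0 0 0 -0.04 0.04 -0.03 0;0 0 0 -0.04 0.04 0 0;0 0 0 0 0.04 0 0;0 0 0 0 0 0 0")

```text
clock: 23.9
tcp_pos: [459.6, -175.7, 154.1]
eef_rot: [[0.998, 0.06, 0.003], [0.06, -0.998, 0.0], [0.003, -0.0, -1.0]]
ft_force: [0.0, 0.8, 0.7]
finger_gap: 0.003
grasp_force: 0.0
```

```bash
python3 look.py 10
python3 - <<'E'
from h import *
np.set_printoptions(precision=1,suppress=True)
L=lambda n:pickle.load(open(n+".pkl","rb"))
def mask(s,box):
    x0,y0,x1,y1=box
    im=cv2.resize(s["color"][y0:y1,x0:x1],None,fx=4,fy=4,interpolation=cv2.INTER_CUBIC)
    b,g,r=[im[...,i].astype(float)+1 for i in range(3)]
    m=((g/r>.66)&(b/g<.5)&(r>60)).astype(np.uint8)
    n,l,st,_=cv2.connectedComponentsWithStats(m); k=1+np.argmax(st[1:,4])
    cs,_=cv2.findContours((l==k).astype(np.uint8),0,1)
    p=cv2.approxPolyDP(max(cs,key=cv2.contourArea),5,True)[:,0].astype(float)
    return (p-1.5)/4+[x0,y0]
t,s=L("top10"),L("scene10")
u=proj(t,[549,269,70]).astype(int);v=proj(s,[549,269,70]).astype(int);print(u,v)
a=mask(t,(u[0]-28,u[1]-22,u[0]+28,u[1]+22));b=mask(s,(v[0]-35,v[1]-40,v[0]+35,v[1]+35))
print(a.tolist());print(b.tolist())
d=np.array([-.067,.998,0])*160
for p in((592.9,141,87),(595.6,82,87),(532.4,137,92.5),(534.5,77,92.5)): print(proj(t,p+d),proj(s,p+d))
E
```

```text
[ 459.77 -172.19  153.31] [[0.998, 0.066, 0.0], [0.066, -0.998, 0.003], [0.001, -0.003, -1.0]] [-30.6   6.3 104.6   0.2  69.2  55.5] 24.1 [ 0.27  0.18 -0.21]
[181 207] [447 104]
[[190.375, 191.875], [166.375, 194.375], [170.875, 207.375], [166.875, 216.625], [167.875, 218.375], [187.125, 217.375], [194.125, 213.875], [193.375, 196.375]]
[[452.625, 84.875], [431.625, 96.875], [434.375, 110.875], [438.375, 117.125], [450.625, 118.625], [470.875, 104.625], [470.375, 103.125], [457.875, 101.125]]
[166.9 194.5] [470.4 103.2]
[190.5 193.1] [449.7 115.4]
[167.6 218.6] [451.7  84.1]
[191.8 217.4] [430.6  95.7]
```

The nested pair's edges lie within about a pixel of where a 160 mm slide puts them. The lever reached its hard stop, and the arm is clear.

```bash
python3 -c "
from cell import bot
print(bot.finish_job())"
```

```text
the job is handed in; nothing more can be done
None
```

I nested the loose brass angle in the seated one, pressed the release lever to its stop, slid the tray 160 mm home with the pair still in its rest, and handed the job in at about 24 s; no verdict came back.

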